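# Lay out filter holders for a cleanliness inspection run

## Task

Lay out the two black stage plates for the next microscope run, left and right being as seen from the robot's side, where the plates have their white stripe. On the plate with the round silver standard, set the blue filter holder on the ring mark left of the standard and the red one on the ring mark right of it; set the yellow holder on the other plate's ring mark, between the brass standard and the grey checkered block, and put the green dust cap on top of the red holder, centred. Keep the holders and the cap upright all the while, do not disturb the mouse, the bottle or the tweezers, and leave everything released and standing still.

Things in the scene. Friction and masses are not known exactly. Their poses are not given: they have to be found in the camera images.
- silver_plate: Fixed black plate, 105 (x) x 240 (y) x 8 mm, white stripe along the edge nearest the robot (-x). Origin: centre of its underside; +x away from the stripe, +y left seen from the robot, z up. At x 8, y 0 mm a fixed round silver standard, 42 mm dia, top at z 18 mm. Flat printed white ring marks, 60 mm inside dia, centred at x 8, y +80 (left) and x 8, y -80 mm (right).
- brass_plate: Fixed black plate, 105 (x) x 240 (y) x 8 mm, white stripe along the edge nearest the robot (-x). Origin: centre of its underside; +x away from the stripe, +y left seen from the robot, z up. Fixed on it: brass standard, 42 mm dia, at x 8, y +80 mm; grey checkered block, 40 mm square, at x 8, y -80; tops at z 18 mm. Between them a flat printed white ring mark, 60 mm inside dia, at x 8, y 0.
- blue_mid (a point): a round filter holder, a blue cylinder 44 mm in diameter and 30 mm tall with a white filter disc on its flat top, 60 to 130 g, loose, standing upright on the bench at the start; this point is its centre, 15 mm above its underside, z up
- red_mid (a point): a round filter holder, a red cylinder 44 mm in diameter and 30 mm tall with a white filter disc on its flat top, 60 to 130 g, loose, standing upright on the bench at the start; this point is its centre, 15 mm above its underside, z up. The cap goes on its flat top, 15 mm above this point
- yellow_mid (a point): a round filter holder, a yellow cylinder 44 mm in diameter and 30 mm tall with a white filter disc on its flat top, 60 to 130 g, loose, standing upright on the bench at the start; this point is its centre, 15 mm above its underside, z up
- cap_mid (a point): Green dust cap, loose, upright on the bench: a flat-bottomed disc 44 mm dia, 8 mm thick, with a black upright round knob on it, 20 mm dia, 24 mm tall, to grasp it by; 32 mm tall in all, 35 to 70 g. This point: on its axis 16 mm above its underside (knob from 8 mm below to 16 mm above it), z up
- mouse: a black computer mouse, 105 x 60 x 26 mm, loose, a bystander; origin at the centre of its underside
- rinse: a white rinse bottle with a blue cap, 56 mm in diameter, 140 mm tall, loose, a bystander; origin at the centre of its underside
- tweezers: steel tweezers with a blue grip lying flat beyond the plates, 120 mm long, 15 mm wide, 8 mm high, loose, a bystander; origin at the middle of their length, at bench height

How it is judged (in metres and radians):
At the end, for the whole second after the job is handed in: Blue on the ring left of the silver standard, red on the ring right of it, yellow on the other plate's ring (each within 10 mm in x and y, standing on the plate, height within 5 mm); cap on the red holder within 9 mm of its axis; all upright within 0.1 rad and at rest (x of blue_mid in the frame of silver_plate between -0.002 and 0.018 m and y of blue_mid in the frame of silver_plate between 0.07 and 0.09 m and z of blue_mid in the frame of silver_plate between 0.018 and 0.028 m and x of red_mid in the frame of silver_plate between -0.002 and 0.018 m and y of red_mid in the frame of silver_plate between -0.09 and -0.07 m and z of red_mid in the frame of silver_plate between 0.018 and 0.028 m and x of yellow_mid in the frame of brass_plate between -0.002 and 0.018 m and y of yellow_mid in the frame of brass_plate between -0.01 and 0.01 m and z of yellow_mid in the frame of brass_plate between 0.018 and 0.028 m and horizontal distance between cap_mid and red_mid below 0.009 m and z of cap_mid in the frame of red_mid between 0.026 and 0.036 m and angle between each of blue_mid, red_mid, yellow_mid, cap_mid's own z axis and vertical below 0.1 rad and linear speed of each of blue, red, yellow, cap below 0.02 m/s and angular speed of each of blue, red, yellow, cap below 0.2 rad/s); the robot touches nothing.
It fails at once if a holder or the cap was tipped more than 0.7 rad from upright (angle between any of blue_mid, red_mid, yellow_mid, cap_mid's own z axis and vertical above 0.7 rad).
It fails at once if the mouse, the bottle or the tweezers were moved by more than 20 mm (distance of any of mouse, rinse, tweezers from where it was at the start of the episode above 0.02 m).
It also fails if it takes over 104 s, if anything falls off the work surface, if the arm or the gripper's body presses on something with over 40 N, if the wrist force passes 120 N, or if a joint passes its speed limit or range.

## Robot

A 6-joint arm with a two-finger parallel gripper is mounted at the origin on the work surface. World frame = base frame: x ahead of the robot, y to its left, z up, the work surface at z = 0. Lengths are in mm, angles in rad, forces in N, time in s.
With the tool pointing down it reaches from about 275 to 1000 mm from the base axis. Payload 8.4 kg.
Tool frame: the origin (TCP) lies at the very end of the fingers, on their centre line; the grasp point (between the pads) lies 19 mm behind it (r.pinch_z is the distance from the TCP to the grasp point, in mm); z points along the fingers, y is the direction in which the jaws open and shut (so a half turn about z gives the same grasp; the last joint's range is limited). The gripper opens to 85 mm and grips with 20 to 120 N. Pads are 22 mm wide; open, the fingers measure 114 mm over their backs; the gripper's body (76 mm by 85 mm) begins 54 mm behind the grasp point. The pads swing forward as they close: fully open they stand 13 mm farther back than shut.
Start: joints at [1.218, 0.353, 1.633, -0, 1.155, -0.002], TCP at [214.779, 586.939, 231.281] pointing down, gripper open.
Joint ranges: [-2.63, 2.63], [-0.92, 2.1], [0.06, 2.66], [-1.3, 4.44], [0, 2.69], [-3.02, 3.02]. Speed limits (rad/s): [2.22, 2.22, 2.79, 3.14, 3.14, 3.14].

## Interface

Orientations are given as [roll, pitch, yaw] about the fixed x, y, z axes, in that order (R = Rz(yaw) Ry(pitch) Rx(roll)).
In Python, from rig import r, optics gives the robot as it stands.
- The arm moves only by the shell command python3 -m creep 'ROWS' [FORCE]. ROWS is JSON, a list of rows, each an object with "dp": the shift along the tool's x, y, z in mm, a list of three; "angular": the turn, a rotation vector about the tool's x, y, z in rad, a list of three; "fingers": the finger opening in mm, from 0 to 85.4. In form: [{"dp": [dx, dy, dz], "angular": [wx, wy, wz], "fingers": fingers}, ...]. A call has 1 to 5 rows; each row is the pose to reach, as a shift and turn from the pose commanded when the call began, along the tool's axes at that moment; what a row does not reach only later rows make up. A row lasts 1/12 s, in which the tool goes at most 41.7 mm and 7.16 degrees, less where a joint would pass 70% of its speed; a pose out of reach is approached as far as the arm can. A call with a gripper value outside its range is refused whole. The fingers move at their own pace and stop on an object; FORCE is the grip in N (left out, the last holds). Time passes only in rows, so rows that repeat a pose let the fingers close. It gives the time, the measured TCP pose, the force and the opening at its end, in the units of the state.
- r.sense(): the state, without advancing time (a new reading comes with each control period).
- optics.grab_frame(name): name is "scene" or "top"; returns the picture (480x640x3 uint8, blue, green, red); there is no depth.
- optics.camera_params(name): a dict with "fx", "fy", "cx", "cy" (pixels), "eye" and "rotation" of the camera in the world. Camera axes: x right, y up, looking along -z (the intrinsics and any distortion apply to the point x, -y, -z); pixel columns grow to the right and rows downward; lengths in mm; the calibration is good to about 2 mm. A picture is of the moment at which its call begins. camera_params takes no time and is no camera call.
- r.sign_off(): hands the job in, once; it reports no verdict.
The state is a dict: "clock": time; "qpos": joint angles; "qvel": joint speeds; "joint_efforts": joint torques, N m; "eef_pos": TCP position; "tcp_rot": TCP orientation; "contact_force": force on the tool from outside, world axes, zero at the start; "wrist_torque": the same for the moment, N m; "opening": opening from 0.0 (shut) to 1.0 (fully open).
Only numpy, scipy, OpenCV 4.12 (cv2) and the standard library are available. Lean on these libraries where they do the work, as an engineer would, in place of code of your own. Each camera call takes 0.05 s, during which the arm holds its last target.

## Working session

There is one attempt and no reset: what is moved stays moved. The work goes in short steps, Python scripts to look and compute and a shell command to move; the robot and the scene stay as the last step left them, time stands still between calls to the robot, and variables do not carry over. Pictures are saved under pics/ and viewed, and the job is handed in when it is done.

```bash
mkdir -p pics; ls; python3 - <<'E'
from rig import r, optics
import cv2
for n in ("scene","top"):
    cv2.imwrite(f"pics/{n}0.png",optics.grab_frame(n)); print(n,optics.camera_params(n))
print(r.sense())
E
```

```text
pics
scene {'fx': 522.4579876591157, 'fy': 522.4579876591157, 'cx': 321.9354608784937, 'cy': 234.346276790209, 'eye': array([1295.9295531 ,  453.38806796,  722.26740253]), 'rotation': array([ 0.88953309, -0.00284948,  2.17494551])}
top {'fx': 445.68173472494806, 'fy': 445.68173472494806, 'cx': 316.05552458983556, 'cy': 236.68869566787848, 'eye': array([ 407.78499303,  -22.37930968, 1054.29304464]), 'rotation': array([ 0.19710827,  0.02074468, -1.57528582])}
{'clock': 0.1, 'qpos': array([ 1.21761063e+00,  3.53547343e-01,  1.63405109e+00, -5.85583265e-05,
        1.15519462e+00, -2.37763065e-03]), 'qvel': array([-0.00147632,  0.00013301, -0.00224866,  0.00080939, -0.00078118,
       -0.00079091]), 'joint_efforts': array([-8.64563026e-04, -6.06356049e+01, -3.42820501e+01, -4.70191071e-05,
        3.86024360e-03, -9.13674000e-06]), 'eef_pos': array([214.64484786, 586.54042333, 230.66016597]), 'tcp_rot': array([-3.14039213e+00,  5.06907844e-05,  2.79080829e+00]), 'contact_force': array([-0.12946343, -0.27428329, -0.47492683]), 'wrist_torque': array([-0.00091815,  0.00578259,  0.03438755]), 'opening': 1.0000684731554912}
```

View pics/top0.png

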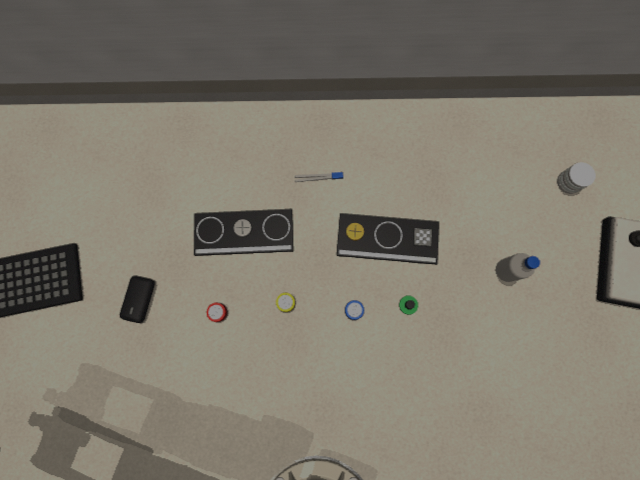

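View pics/scene0.png

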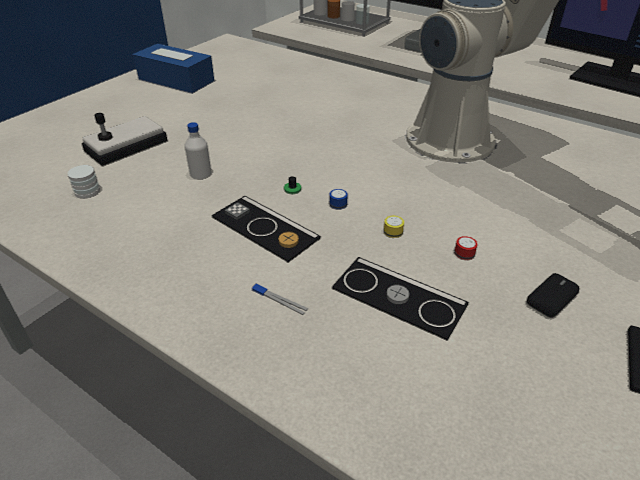

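The top view shows the silver plate at about (243,232) and the brass plate at about (388,238). Red is at (217,312), yellow at (286,302), blue at (355,310) and the cap at (409,305). Next I'll enlarge it.

```bash
python3 - <<'E'
import cv2
a=cv2.imread("pics/top0.png")
c=a[200:335,190:320]; cv2.imwrite("pics/c1.png",cv2.resize(c,None,fx=4.4,fy=4.4,interpolation=cv2.INTER_CUBIC))
c=a[200:335,325:455]; cv2.imwrite("pics/c2.png",cv2.resize(c,None,fx=4.4,fy=4.4,interpolation=cv2.INTER_CUBIC))
E
```

```text
(no output)
```

View pics/c1.png

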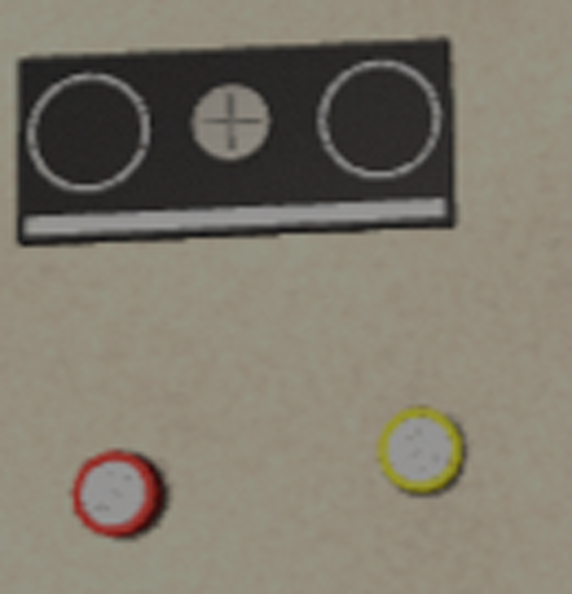

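View pics/c2.png

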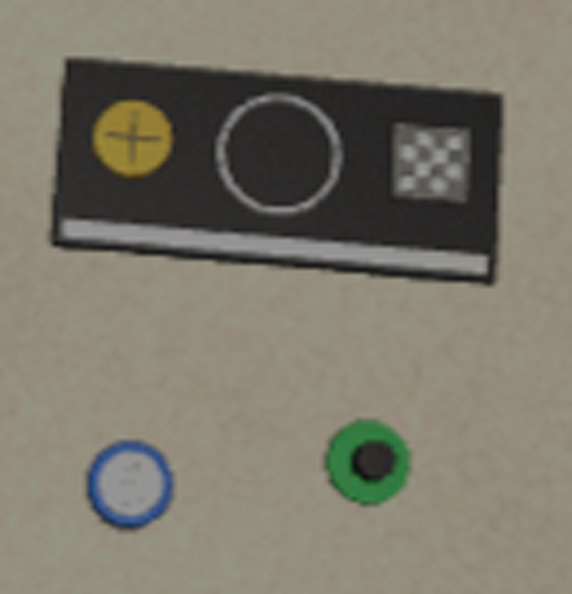

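Crop readings:
- c1: left ring (89,132), right ring (380,119), silver top (231,122), red top (116,493), yellow top (422,449).
- c2: ring (279,154), brass (133,138), block (431,162), blue top (129.5,482), cap disc (368,462).

```bash
cat > h.py <<'E'
import numpy as np, cv2
from scipy.spatial.transform import Rotation as Ro
from rig import r, optics
def cam(n):
    p=optics.camera_params(n); return p,Ro.from_euler('xyz',p['rotation']).as_matrix()
def proj(n,X):
    p,R=cam(n); c=R.T@(np.array(X)-p['eye']); return np.array([p['cx']+p['fx']*c[0]/-c[2], p['cy']-p['fy']*c[1]/-c[2]])
def at(n,u,v,z):
    p,R=cam(n); d=R@np.array([(u-p['cx'])/p['fx'],-(v-p['cy'])/p['fy'],-1]); return (p['eye']+d*(z-p['eye'][2])/d[2])[:2]
def state():
    s=r.sense(); print(s['clock'],s['eef_pos'].round(1),s['tcp_rot'].round(3),s['contact_force'].round(1),round(s['opening']*85.4,1))
def goal(x,y,z,yaw=None):
    """delta in tool axes to reach world pos with tool down & yaw"""
    s=r.sense(); R=Ro.from_euler('xyz',s['tcp_rot']); 
    print('dp',R.inv().apply(np.array([x,y,z])-s['eef_pos']).round(1))
    if yaw is not None: print('ang',(R.inv()*Ro.from_euler('xyz',[np.pi,0,yaw])).as_rotvec().round(3))
E
python3 - <<'E'
from h import *
d={'ringL':(1,89,132,8),'ringR':(1,380,119,8),'silver':(1,231,122,18),'red':(1,116,493,30),'yel':(1,422,449,30),
'ringB':(2,279,154,8),'brass':(2,133,138,18),'block':(2,431,162,18),'blue':(2,129.5,482,30),'cap':(2,368,462,8),'knob':(2,375,460,32)}
for k,(c,u,v,z) in d.items():
    x=(190 if c==1 else 325)+(u+.5)/4.4-.5; y=200+(v+.5)/4.4-.5
    w=at('top',x,y,z); print(k,w.round(1),'scene px',proj('scene',[*w,z]).round(1))
print(proj('scene',[0,0,0]))
a=cv2.imread("pics/scene0.png")
c=a[165:275,270:490]; cv2.imwrite("pics/s1.png",cv2.resize(c,None,fx=3.6,fy=3.6,interpolation=cv2.INTER_CUBIC))
c=a[180:340,210:480]; cv2.imwrite("pics/s2.png",cv2.resize(c,None,fx=2.96,fy=2.96,interpolation=cv2.INTER_CUBIC))
E
```

```text
ringL [636.5 254.8] scene px [435.8 311.9]
ringR [642.4  94.9] scene px [359.7 279.2]
silver [639.2 174.8] scene px [397.  291.2]
red [440.3 226.8] scene px [465.4 241. ]
yel [462.   68.3] scene px [392.9 219.7]
ringB [ 620.4 -173.6] scene px [261.4 225.4]
brass [627.9 -93.9] scene px [287.7 236.6]
block [ 613.3 -253.2] scene px [236.1 208.1]
blue [444.2 -87.4] scene px [337.7 192.7]
cap [ 454.8 -214.3] scene px [291.9 185.4]
knob [ 454.7 -213.5] scene px [291.9 177.2]
[449.0182866  138.57667043]
```

View pics/s1.png

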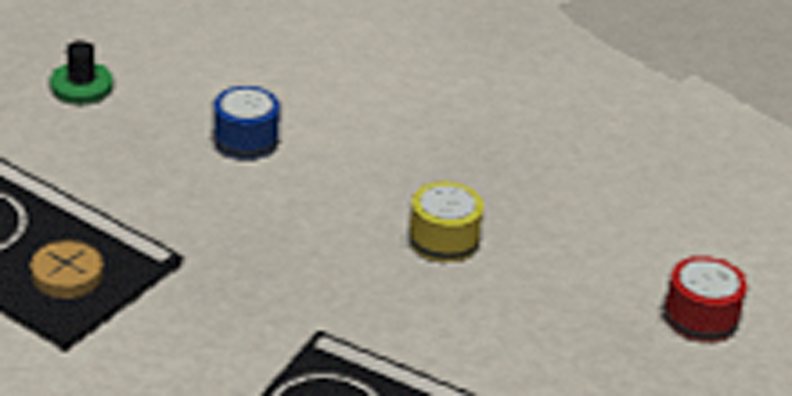

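View pics/s2.png

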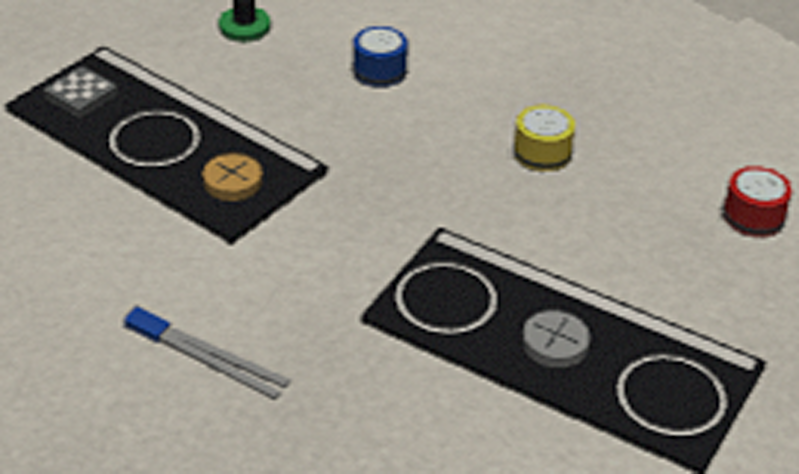

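The scene camera agrees with the top view to about 1.5 px, and the offset is the same everywhere, so it will mostly cancel between pick and place. I'll pick red first, with the jaws along world x (yaw π/2).

```bash
python3 -c "
from h import *
goal(440,227,110,np.pi/2)"
```

```text
dp [-335.2 -260.1  121. ]
ang [-1.00e-03  1.00e-03  1.22e+00]
```

```bash
python3 -m creep '[{"dp":[-67,-52,24],"angular":[0,0,0.12],"fingers":85},{"dp":[-100,-78,36],"angular":[0,0,0.24],"fingers":85},{"dp":[-134,-104,48],"angular":[0,0,0.36],"fingers":85},{"dp":[-167,-130,60],"angular":[0,0,0.48],"fingers":85},{"dp":[-200,-155,72],"angular":[0,0,0.6],"fingers":85}]'; python3 -c "
from h import *
goal(440,227,110,np.pi/2)"
```

```text
clock: 0.52
eef_pos: [321.5, 415.3, 173.7]
tcp_rot: [-3.141, 0.0, 2.186]
contact_force: [0.7, 1.0, -0.3]
opening: 0.995
dp [-222.2  -11.8   63.7]
ang [-0.     0.     0.615]
```

```bash
python3 -m creep '[{"dp":[-40,-2,13],"angular":[0,0,0.122],"fingers":85},{"dp":[-80,-4,26],"angular":[0,0,0.245],"fingers":85},{"dp":[-120,-6,38],"angular":[0,0,0.368],"fingers":85},{"dp":[-160,-8,50],"angular":[0,0,0.49],"fingers":85},{"dp":[-200,-10,62],"angular":[0,0,0.612],"fingers":85}]'; python3 -c "
from h import *
goal(440,227,110,np.pi/2)"
```

```text
clock: 0.93
eef_pos: [429.1, 247.8, 112.2]
tcp_rot: [3.142, -0.0, 1.573]
contact_force: [1.0, 0.6, 0.1]
opening: 0.996
dp [-20.8  10.8   2.2]
ang [ 0.    -0.     0.002]
```

```bash
python3 -m creep '[{"dp":[-20,10,2],"angular":[0,0,0],"fingers":85},{"dp":[-20,10,2],"angular":[0,0,0],"fingers":85},{"dp":[-20,10,2],"angular":[0,0,0],"fingers":85}]'; python3 -c "
from h import *
goal(440,227,50,np.pi/2)
cv2.imwrite('pics/t1.png',optics.grab_frame('top')[190:430,130:400].repeat(2,0).repeat(2,1))
cv2.imwrite('pics/t1s.png',optics.grab_frame('scene')[130:330,350:560].repeat(2,0).repeat(2,1))"
```

```text
clock: 1.18
eef_pos: [439.0, 228.5, 110.3]
tcp_rot: [-3.141, 0.0, 1.576]
contact_force: [0.4, 0.3, 0.5]
opening: 0.995
dp [-1.5  1.1 60.3]
ang [-0.001  0.     0.005]
```

View pics/t1.png

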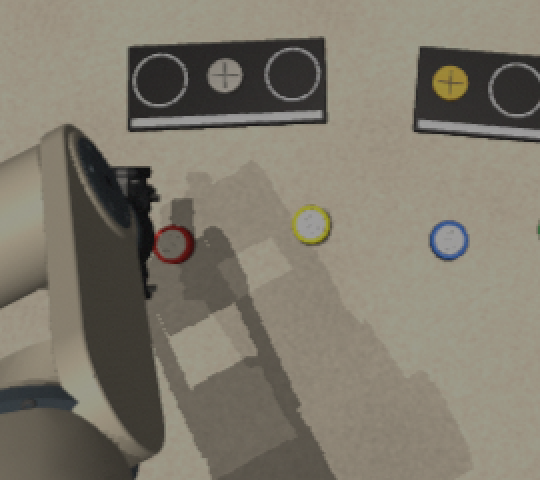

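View pics/t1s.png

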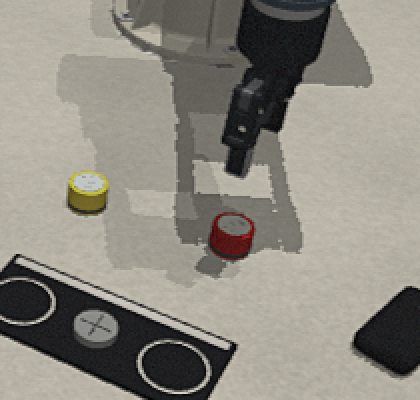

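The gripper hovers above red. I'll check where the TCP should project in each view.

```bash
python3 -c "
from h import *
for p in ([439,228,110],[439+48,228,123],[439-48,228,123]): print(p,(proj('top',p)-[130,190])*2,(proj('scene',p)-[350,130])*2)"
```

```text
[439, 228, 110] [152.43311834 242.18721803] [246.76140685 159.63686367]
[487, 228, 123] [151.18357326 195.342665  ] [230.00488038 173.18327671]
[391, 228, 123] [147.06038282 289.18137233] [267.31260337 126.13315776]
```

The projections match the picture, so I'll descend.

```bash
python3 -m creep '[{"dp":[-1.5,1,35],"angular":[0,0,-0.003],"fingers":85},{"dp":[-1.5,1,70],"angular":[0,0,-0.003],"fingers":85},{"dp":[-1.5,1,95],"angular":[0,0,-0.003],"fingers":85},{"dp":[-1.5,1,107],"angular":[0,0,-0.003],"fingers":85},{"dp":[-1.5,1,107],"angular":[0,0,-0.003],"fingers":85}]' 30;  python3 -m creep '[{"dp":[0,0,0],"angular":[0,0,0],"fingers":30},{"dp":[0,0,0],"angular":[0,0,0],"fingers":30},{"dp":[0,0,0],"angular":[0,0,0],"fingers":30},{"dp":[0,0,0],"angular":[0,0,0],"fingers":30},{"dp":[0,0,0],"angular":[0,0,0],"fingers":30}]' 30
```

```text
clock: 1.7
eef_pos: [437.5, 228.5, 1.4]
tcp_rot: [-3.138, 0.002, 1.584]
contact_force: [-0.2, 0.3, 0.8]
opening: 0.993
clock: 2.12
eef_pos: [440.6, 228.9, 5.2]
tcp_rot: [3.14, -0.001, 1.582]
contact_force: [-1.9, 1.9, 5.8]
opening: 0.507
```

Gripped at 43 mm; lifting.

```bash
python3 -m creep '[{"dp":[0,0,-15],"angular":[0,0,0],"fingers":30},{"dp":[0,0,-45],"angular":[0,0,0],"fingers":30},{"dp":[0,0,-70],"angular":[0,0,0],"fingers":30},{"dp":[0,0,-80],"angular":[0,0,0],"fingers":30},{"dp":[0,0,-80],"angular":[0,0,0],"fingers":30}]' 30; python3 -c "
from h import *
goal(642,97,80,np.pi/2)"
```

```text
clock: 2.53
eef_pos: [441.6, 229.1, 86.6]
tcp_rot: [3.137, -0.003, 1.582]
contact_force: [0.7, 0.6, -1.0]
opening: 0.503
dp [-134.3  198.9    7.3]
ang [ 0.005 -0.003  0.011]
```

```bash
python3 -m creep '[{"dp":[-10,15,1],"angular":[0,0,0],"fingers":30},{"dp":[-28,42,2],"angular":[0,0,0.003],"fingers":30},{"dp":[-50,75,4],"angular":[0,0,0.006],"fingers":30},{"dp":[-72,107,5],"angular":[0,0,0.008],"fingers":30},{"dp":[-94,139,6],"angular":[0,0,0.01],"fingers":30}]' 30; python3 -m creep '[{"dp":[-18,27,1],"angular":[0,0,0],"fingers":30},{"dp":[-32,48,1],"angular":[0,0,0],"fingers":30},{"dp":[-40,59,1],"angular":[0,0,0],"fingers":30},{"dp":[-40,59,1],"angular":[0,0,0],"fingers":30},{"dp":[-40,59,1],"angular":[0,0,0],"fingers":30}]' 30; python3 -c "
from h import *
goal(642,97,80,np.pi/2)
cv2.imwrite('pics/t2.png',optics.grab_frame('top')[160:360,150:350].repeat(2,0).repeat(2,1))
cv2.imwrite('pics/t2s.png',optics.grab_frame('scene')[160:360,280:500].repeat(2,0).repeat(2,1))"
```

```text
clock: 2.95
eef_pos: [580.4, 134.5, 76.4]
tcp_rot: [-3.14, 0.0, 1.572]
contact_force: [0.3, 0.4, -1.5]
opening: 0.505
clock: 3.37
eef_pos: [637.8, 95.6, 75.5]
tcp_rot: [-3.139, 0.0, 1.571]
contact_force: [-0.0, 0.9, -1.3]
opening: 0.505
dp [ 1.4  4.2 -4.5]
ang [-0.002  0.    -0.   ]
```

View pics/t2.png

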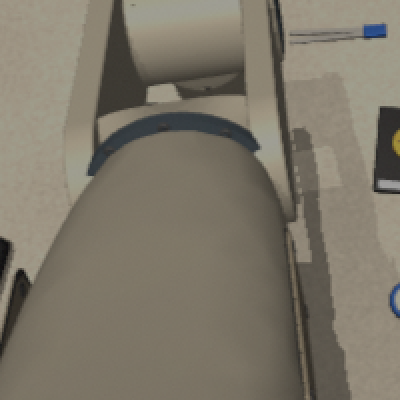

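View pics/t2s.png

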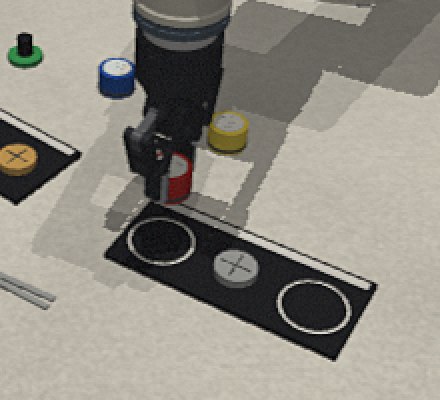

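Red is held upright over the right ring. Lowering it.

```bash
python3 -m creep '[{"dp":[1.5,4,20],"angular":[0,0,0],"fingers":30},{"dp":[1.5,4,40],"angular":[0,0,0],"fingers":30},{"dp":[1.5,4,52],"angular":[0,0,0],"fingers":30},{"dp":[1.5,4,58],"angular":[0,0,0],"fingers":30},{"dp":[1.5,4,58],"angular":[0,0,0],"fingers":30}]' 30; python3 -m creep '[{"dp":[0,0,0],"angular":[0,0,0],"fingers":30},{"dp":[0,0,0],"angular":[0,0,0],"fingers":30}]';python3 -c "
from h import *
goal(642,97,13,np.pi/2)
cv2.imwrite('pics/t3s.png',optics.grab_frame('scene')[220:340,300:460].repeat(4,0).repeat(4,1))"
```

```text
clock: 3.88
eef_pos: [641.0, 97.7, 17.3]
tcp_rot: [-3.138, 0.0, 1.573]
contact_force: [0.8, -0.4, -0.8]
opening: 0.5
clock: 4.05
eef_pos: [643.3, 97.6, 19.7]
tcp_rot: [3.14, -0.0, 1.572]
contact_force: [0.5, 0.0, -0.9]
opening: 0.507
dp [-0.6 -1.3  6.7]
ang [ 0.001 -0.     0.001]
```

View pics/t3s.png

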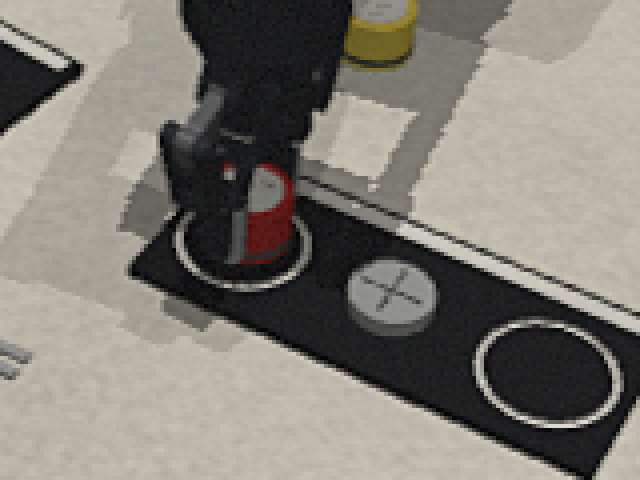

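It looks centred in the ring and a few mm above the plate. Easing down the rest.

```bash
python3 -m creep '[{"dp":[0,-1,3],"angular":[0,0,0],"fingers":30},{"dp":[0,-1,5],"angular":[0,0,0],"fingers":30},{"dp":[0,-1,5],"angular":[0,0,0],"fingers":30}]'; python3 -m creep '[{"dp":[0,0,1],"angular":[0,0,0],"fingers":30},{"dp":[0,0,2],"angular":[0,0,0],"fingers":30},{"dp":[0,0,2],"angular":[0,0,0],"fingers":30}]'
```

```text
clock: 4.35
eef_pos: [641.6, 97.2, 13.6]
tcp_rot: [-3.141, 0.0, 1.572]
contact_force: [-0.2, -0.3, -0.7]
opening: 0.501
clock: 4.6
eef_pos: [641.8, 97.2, 13.2]
tcp_rot: [-3.141, 0.0, 1.572]
contact_force: [-6.1, -0.8, 14.1]
opening: 0.5
```

Contact. Releasing and rising.

```bash
python3 -m creep '[{"dp":[0,0,-1],"angular":[0,0,0],"fingers":30},{"dp":[0,0,-1],"angular":[0,0,0],"fingers":50},{"dp":[0,0,-1],"angular":[0,0,0],"fingers":70},{"dp":[0,0,-1],"angular":[0,0,0],"fingers":85},{"dp":[0,0,-1],"angular":[0,0,0],"fingers":85}]'; python3 -m creep '[{"dp":[0,0,-10],"angular":[0,0,0],"fingers":85},{"dp":[0,0,-35],"angular":[0,0,0],"fingers":85},{"dp":[0,0,-65],"angular":[0,0,0],"fingers":85},{"dp":[0,-10,-85],"angular":[0,0,0],"fingers":85},{"dp":[0,-40,-90],"angular":[0,0,0],"fingers":85}]';python3 -c "
from h import *
goal(444,-86,100,np.pi/2)"
```

```text
clock: 5.02
eef_pos: [641.8, 97.3, 12.5]
tcp_rot: [-3.141, 0.0, 1.572]
contact_force: [0.7, -0.1, -0.3]
opening: 0.977
clock: 5.43
eef_pos: [607.4, 97.8, 107.6]
tcp_rot: [3.132, -0.001, 1.571]
contact_force: [-0.0, 0.2, 0.3]
opening: 0.994
dp [-183.7 -163.6    5.7]
ang [ 0.01  -0.001  0.001]
```

```bash
python3 -m creep '[{"dp":[-30,-27,0],"angular":[0,0,0],"fingers":85},{"dp":[-60,-54,0],"angular":[0,0,0],"fingers":85},{"dp":[-88,-80,0],"angular":[0,0,0],"fingers":85},{"dp":[-116,-104,0],"angular":[0,0,0],"fingers":85},{"dp":[-144,-129,0],"angular":[0,0,0],"fingers":85}]'; python3 -m creep '[{"dp":[-25,-22,0],"angular":[0,0,0],"fingers":85},{"dp":[-40,-30,0],"angular":[0,0,0],"fingers":85},{"dp":[-40,-30,0],"angular":[0,0,0],"fingers":85},{"dp":[-40,-30,0],"angular":[0,0,0],"fingers":85}]';python3 -c "
from h import *
cv2.imwrite('pics/t4.png',optics.grab_frame('top')[190:340,190:400].repeat(3,0).repeat(3,1))
cv2.imwrite('pics/t4s.png',optics.grab_frame('scene')[220:340,300:460].repeat(4,0).repeat(4,1))
goal(444,-87,3,np.pi/2)"
```

```text
clock: 5.85
eef_pos: [471.9, -47.8, 103.5]
tcp_rot: [3.141, 0.0, 1.572]
contact_force: [0.3, -0.8, -0.5]
opening: 0.995
clock: 6.18
eef_pos: [443.3, -87.5, 103.5]
tcp_rot: [3.14, 0.0, 1.57]
contact_force: [1.2, 0.0, -0.8]
opening: 0.995
dp [ -0.4  -0.2 100.2]
ang [0.001 0.    0.001]
```

View pics/t4.png

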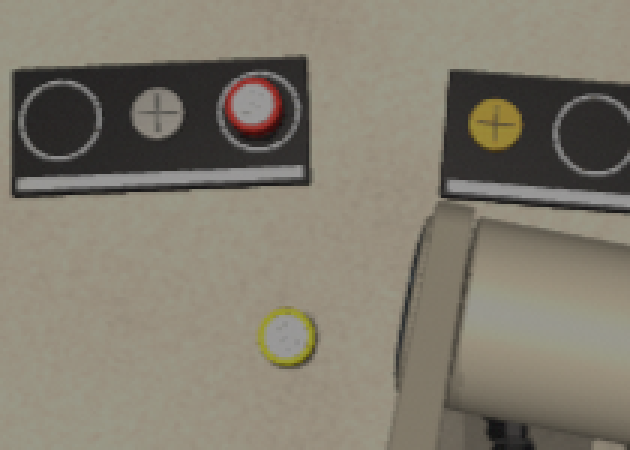

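View pics/t4s.png

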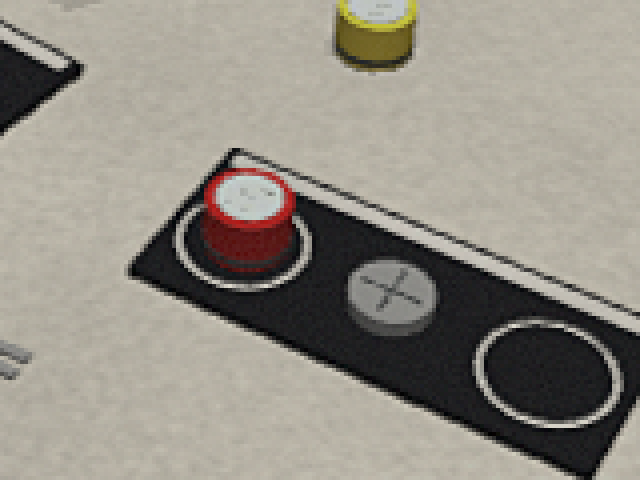

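Red stands in the ring, with its top at crop (252,105) and the ring centred at (259,111). I'll compute the offset, with height parallax included.

```bash
python3 -c "
from h import *
f=lambda u,v,z: at('top',190+(u+.5)/3-.5,190+(v+.5)/3-.5,z).round(1)
g=lambda u,v,z: at('scene',300+(u+.5)/4-.5,220+(v+.5)/4-.5,z).round(1)
print(f(252,105,38),f(259,111,8)); print(g(249,196,38),g(244,238,8))"
```

```text
[640.5  97. ] [642.3  94.8]
[642.6  98.2] [641.3  96.3]
```

```bash
python3 -m creep '[{"dp":[0,0,35],"angular":[0,0,0],"fingers":85},{"dp":[0,0,70],"angular":[0,0,0],"fingers":85},{"dp":[0,0,90],"angular":[0,0,0],"fingers":85},{"dp":[0,0,100],"angular":[0,0,0],"fingers":85},{"dp":[0,0,100],"angular":[0,0,0],"fingers":85}]' 30;  python3 -m creep '[{"dp":[0,0,0],"angular":[0,0,0],"fingers":30},{"dp":[0,0,0],"angular":[0,0,0],"fingers":30},{"dp":[0,0,0],"angular":[0,0,0],"fingers":30},{"dp":[0,0,0],"angular":[0,0,0],"fingers":30},{"dp":[0,0,0],"angular":[0,0,0],"fingers":30}]' 30
```

```text
clock: 6.7
eef_pos: [442.3, -85.9, 1.0]
tcp_rot: [-3.138, -0.001, 1.573]
contact_force: [0.0, -0.1, 0.6]
opening: 0.998
clock: 7.12
eef_pos: [444.1, -87.0, 4.1]
tcp_rot: [3.139, 0.0, 1.572]
contact_force: [-0.7, 1.5, 8.4]
opening: 0.506
```

Red is within about 2 mm in both views and blue is gripped. Lifting blue and carrying it to the left ring.

```bash
python3 -m creep '[{"dp":[0,0,-15],"angular":[0,0,0],"fingers":30},{"dp":[0,0,-45],"angular":[0,0,0],"fingers":30},{"dp":[0,0,-70],"angular":[0,0,0],"fingers":30},{"dp":[5,3,-80],"angular":[0,0,0],"fingers":30},{"dp":[18,10,-80],"angular":[0,0,0],"fingers":30}]' 30;  python3 -m creep '[{"dp":[25,14,0],"angular":[0,0,0],"fingers":30},{"dp":[55,31,0],"angular":[0,0,0],"fingers":30},{"dp":[85,48,0],"angular":[0,0,0],"fingers":30},{"dp":[115,65,0],"angular":[0,0,0],"fingers":30},{"dp":[145,82,0],"angular":[0,0,0],"fingers":30}]'; python3 -c "
from h import *
goal(637,254,80,np.pi/2)"
```

```text
clock: 7.53
eef_pos: [454.6, -69.9, 86.2]
tcp_rot: [3.136, 0.001, 1.57]
contact_force: [0.9, -0.9, -1.4]
opening: 0.506
clock: 7.95
eef_pos: [535.8, 77.7, 83.9]
tcp_rot: [3.14, -0.0, 1.572]
contact_force: [0.1, -1.1, -1.4]
opening: 0.5
dp [176.2 101.3   4.1]
ang [ 0.002 -0.     0.001]
```

```bash
python3 -m creep '[{"dp":[28,16,0],"angular":[0,0,0],"fingers":30},{"dp":[58,33,1],"angular":[0,0,0],"fingers":30},{"dp":[88,50,2],"angular":[0,0,0],"fingers":30},{"dp":[118,67,3],"angular":[0,0,0],"fingers":30},{"dp":[145,83,4],"angular":[0,0,0],"fingers":30}]';  python3 -m creep '[{"dp":[18,11,0],"angular":[0,0,0],"fingers":30},{"dp":[27,17,0],"angular":[0,0,0],"fingers":30},{"dp":[27,17,0],"angular":[0,0,0],"fingers":30},{"dp":[27,17,0],"angular":[0,0,0],"fingers":30}]'; python3 -c "
from h import *
goal(637,254,12,np.pi/2)"
```

```text
clock: 8.37
eef_pos: [618.7, 223.3, 79.8]
tcp_rot: [3.14, -0.001, 1.572]
contact_force: [1.1, -0.7, -1.2]
opening: 0.506
clock: 8.7
eef_pos: [634.1, 247.7, 78.9]
tcp_rot: [-3.141, 0.0, 1.572]
contact_force: [0.8, -0.8, -0.4]
opening: 0.506
dp [ 6.3  2.9 66.9]
ang [-0.     0.     0.001]
```

```bash
python3 -m creep '[{"dp":[6,3,20],"angular":[0,0,0],"fingers":30},{"dp":[6,3,40],"angular":[0,0,0],"fingers":30},{"dp":[6,3,52],"angular":[0,0,0],"fingers":30},{"dp":[6,3,60],"angular":[0,0,0],"fingers":30},{"dp":[6,3,60],"angular":[0,0,0],"fingers":30}]'; python3 -m creep '[{"dp":[0,0,1],"angular":[0,0,0],"fingers":30},{"dp":[0,0,2],"angular":[0,0,0],"fingers":30},{"dp":[0,0,3],"angular":[0,0,0],"fingers":30},{"dp":[0,0,3],"angular":[0,0,0],"fingers":30}]';python3 -c "
from h import *
goal(637,254,12,np.pi/2)
cv2.imwrite('pics/t5s.png',optics.grab_frame('scene')[220:360,330:490].repeat(4,0).repeat(4,1))"
```

```text
clock: 9.12
eef_pos: [636.1, 252.7, 17.0]
tcp_rot: [-3.138, 0.001, 1.571]
contact_force: [-1.0, 0.2, -0.8]
opening: 0.504
clock: 9.45
eef_pos: [638.1, 254.4, 16.4]
tcp_rot: [3.141, -0.0, 1.572]
contact_force: [0.3, -0.6, -1.9]
opening: 0.504
dp [-0.4 -1.1  4.4]
ang [ 0.001 -0.     0.001]
```

View pics/t5s.png

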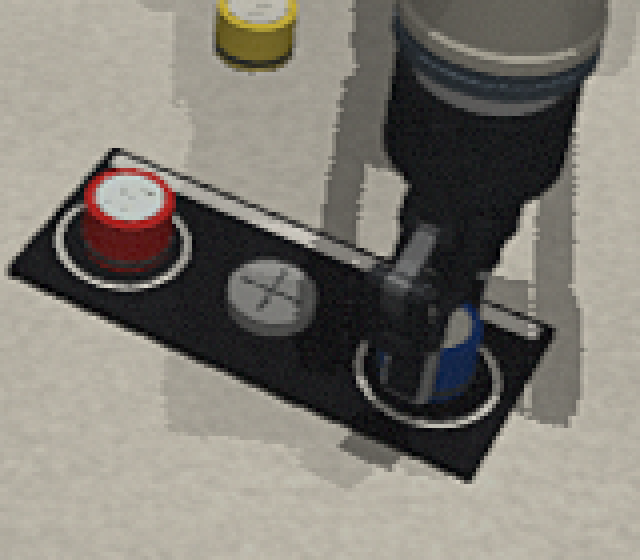

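Blue is inside the left ring, just above the plate. Lowering to contact.

```bash
python3 -m creep '[{"dp":[0,-1,1],"angular":[0,0,0],"fingers":30},{"dp":[0,-1,2],"angular":[0,0,0],"fingers":30},{"dp":[0,-1,3],"angular":[0,0,0],"fingers":30},{"dp":[0,-1,3],"angular":[0,0,0],"fingers":30}]'; python3 -m creep '[{"dp":[0,0,1],"angular":[0,0,0],"fingers":30},{"dp":[0,0,1],"angular":[0,0,0],"fingers":30},{"dp":[0,0,1],"angular":[0,0,0],"fingers":30}]'
```

```text
clock: 9.83
eef_pos: [636.5, 254.3, 12.5]
tcp_rot: [-3.141, 0.0, 1.572]
contact_force: [-0.0, 0.2, 0.0]
opening: 0.504
clock: 10.08
eef_pos: [636.7, 254.3, 12.2]
tcp_rot: [-3.142, -0.0, 1.572]
contact_force: [-2.5, -0.9, 4.8]
opening: 0.502
```

Contact. Releasing, rising and heading to yellow.

```bash
python3 -m creep '[{"dp":[0,0,0],"angular":[0,0,0],"fingers":30},{"dp":[0,0,0],"angular":[0,0,0],"fingers":50},{"dp":[0,0,0],"angular":[0,0,0],"fingers":70},{"dp":[0,0,0],"angular":[0,0,0],"fingers":85},{"dp":[0,0,0],"angular":[0,0,0],"fingers":85}]'; python3 -m creep '[{"dp":[0,0,-10],"angular":[0,0,0],"fingers":85},{"dp":[0,0,-35],"angular":[0,0,0],"fingers":85},{"dp":[0,0,-65],"angular":[0,0,0],"fingers":85},{"dp":[-10,-10,-85],"angular":[0,0,0],"fingers":85},{"dp":[-40,-38,-90],"angular":[0,0,0],"fingers":85}]';python3 -c "
from h import *
goal(462,68.5,100,np.pi/2)"
```

```text
clock: 10.5
eef_pos: [636.7, 254.3, 11.6]
tcp_rot: [-3.142, 0.0, 1.572]
contact_force: [0.4, 0.5, 0.3]
opening: 0.975
clock: 10.92
eef_pos: [604.2, 217.7, 106.9]
tcp_rot: [3.131, -0.004, 1.573]
contact_force: [0.2, -0.9, -0.2]
opening: 0.992
dp [-148.9 -142.6    4.8]
ang [ 0.011 -0.004  0.003]
```

```bash
python3 -m creep '[{"dp":[-29,-28,0],"angular":[0,0,0],"fingers":85},{"dp":[-58,-56,0],"angular":[0,0,0],"fingers":85},{"dp":[-87,-84,0],"angular":[0,0,0],"fingers":85},{"dp":[-116,-112,0],"angular":[0,0,0],"fingers":85},{"dp":[-140,-134,0],"angular":[0,0,0],"fingers":85}]'; python3 -m creep '[{"dp":[-5,-5,0],"angular":[0,0,0],"fingers":85},{"dp":[-5,-5,0],"angular":[0,0,0],"fingers":85},{"dp":[-5,-5,0],"angular":[0,0,0],"fingers":85}]';python3 -c "
from h import *
cv2.imwrite('pics/t6s.png',optics.grab_frame('scene')[220:360,330:490].repeat(4,0).repeat(4,1))
goal(462,68.5,3,np.pi/2)"
```

```text
clock: 11.33
eef_pos: [462.5, 72.6, 102.3]
tcp_rot: [-3.141, 0.0, 1.572]
contact_force: [0.4, -0.5, -0.6]
opening: 0.991
clock: 11.58
eef_pos: [461.1, 69.3, 102.6]
tcp_rot: [3.139, -0.001, 1.571]
contact_force: [0.9, -0.4, 0.7]
opening: 0.993
dp [-1.3  0.1 99.5]
ang [ 0.002 -0.001  0.001]
```

View pics/t6s.png

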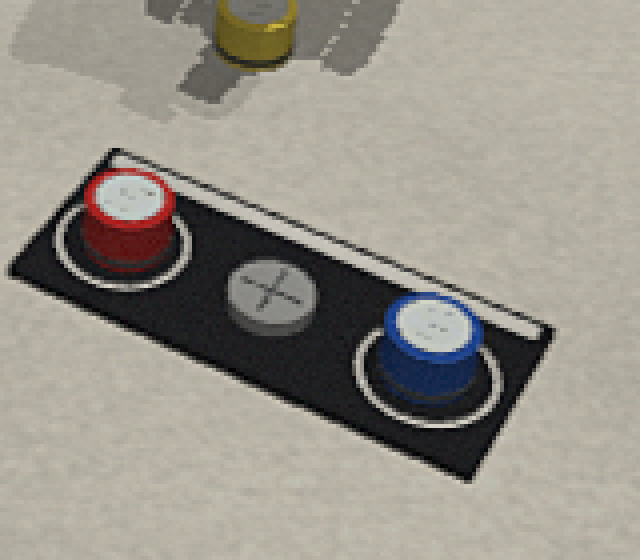

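Blue and red both stand well inside their rings. Picking yellow.

```bash
python3 -m creep '[{"dp":[-1,0,35],"angular":[0,0,0],"fingers":85},{"dp":[-1,0,70],"angular":[0,0,0],"fingers":85},{"dp":[-1,0,90],"angular":[0,0,0],"fingers":85},{"dp":[-1,0,99],"angular":[0,0,0],"fingers":85},{"dp":[-1,0,99],"angular":[0,0,0],"fingers":85}]' 30;  python3 -m creep '[{"dp":[0,0,0],"angular":[0,0,0],"fingers":30},{"dp":[0,0,0],"angular":[0,0,0],"fingers":30},{"dp":[0,0,0],"angular":[0,0,0],"fingers":30},{"dp":[0,0,0],"angular":[0,0,0],"fingers":30},{"dp":[0,0,0],"angular":[0,0,0],"fingers":30}]' 30; python3 -m creep '[{"dp":[0,0,-15],"angular":[0,0,0],"fingers":30},{"dp":[0,0,-45],"angular":[0,0,0],"fingers":30},{"dp":[0,0,-70],"angular":[0,0,0],"fingers":30},{"dp":[-5,3,-80],"angular":[0,0,0],"fingers":30},{"dp":[-18,10,-80],"angular":[0,0,0],"fingers":30}]';python3 -c "
from h import *
goal(620,-173.5,80,np.pi/2)"
```

```text
clock: 12.05
eef_pos: [459.6, 68.8, 1.0]
tcp_rot: [-3.139, 0.0, 1.573]
contact_force: [0.2, -0.1, -0.1]
opening: 0.995
clock: 12.47
eef_pos: [461.1, 68.4, 4.1]
tcp_rot: [3.139, -0.0, 1.572]
contact_force: [-0.1, 1.4, 4.7]
opening: 0.505
clock: 12.88
eef_pos: [471.4, 50.9, 86.2]
tcp_rot: [3.136, -0.001, 1.573]
contact_force: [0.7, -0.6, -1.0]
opening: 0.504
dp [-224.7  148.1    6.8]
ang [ 0.005 -0.001  0.002]
```

```bash
python3 -m creep '[{"dp":[-30,20,0],"angular":[0,0,0],"fingers":30},{"dp":[-60,40,0],"angular":[0,0,0],"fingers":30},{"dp":[-90,60,1],"angular":[0,0,0],"fingers":30},{"dp":[-120,80,2],"angular":[0,0,0],"fingers":30},{"dp":[-150,100,3],"angular":[0,0,0],"fingers":30}]';  python3 -m creep '[{"dp":[-28,18,0],"angular":[0,0,0],"fingers":30},{"dp":[-52,34,0],"angular":[0,0,0],"fingers":30},{"dp":[-70,45,0],"angular":[0,0,0],"fingers":30},{"dp":[-70,45,0],"angular":[0,0,0],"fingers":30},{"dp":[-70,45,0],"angular":[0,0,0],"fingers":30}]'; python3 -c "
from h import *
goal(620,-173.5,12,np.pi/2)"
```

```text
clock: 13.3
eef_pos: [571.0, -101.5, 80.8]
tcp_rot: [3.14, 0.0, 1.572]
contact_force: [0.4, 1.0, -1.5]
opening: 0.503
clock: 13.72
eef_pos: [615.3, -170.7, 80.3]
tcp_rot: [3.141, 0.0, 1.57]
contact_force: [-0.2, 0.1, -2.0]
opening: 0.507
dp [-2.8  4.6 68.3]
ang [ 0.001  0.    -0.001]
```

```bash
python3 -m creep '[{"dp":[-3,5,20],"angular":[0,0,0],"fingers":30},{"dp":[-3,5,40],"angular":[0,0,0],"fingers":30},{"dp":[-3,5,54],"angular":[0,0,0],"fingers":30},{"dp":[-3,5,62],"angular":[0,0,0],"fingers":30},{"dp":[-3,5,62],"angular":[0,0,0],"fingers":30}]'; python3 -m creep '[{"dp":[0,0,1],"angular":[0,0,0],"fingers":30},{"dp":[0,0,2],"angular":[0,0,0],"fingers":30},{"dp":[0,0,3],"angular":[0,0,0],"fingers":30},{"dp":[0,0,3],"angular":[0,0,0],"fingers":30}]';python3 -c "
from h import *
goal(620,-173.5,12,np.pi/2)
cv2.imwrite('pics/t7s.png',optics.grab_frame('scene')[160:280,190:340].repeat(4,0).repeat(4,1))"
```

```text
clock: 14.13
eef_pos: [618.3, -171.6, 16.0]
tcp_rot: [-3.138, -0.001, 1.572]
contact_force: [0.6, -0.1, -1.4]
opening: 0.501
clock: 14.47
eef_pos: [620.5, -172.8, 15.4]
tcp_rot: [3.141, 0.0, 1.572]
contact_force: [0.4, 0.8, -0.9]
opening: 0.505
dp [-0.7 -0.6  3.4]
ang [0.001 0.    0.001]
```

View pics/t7s.png

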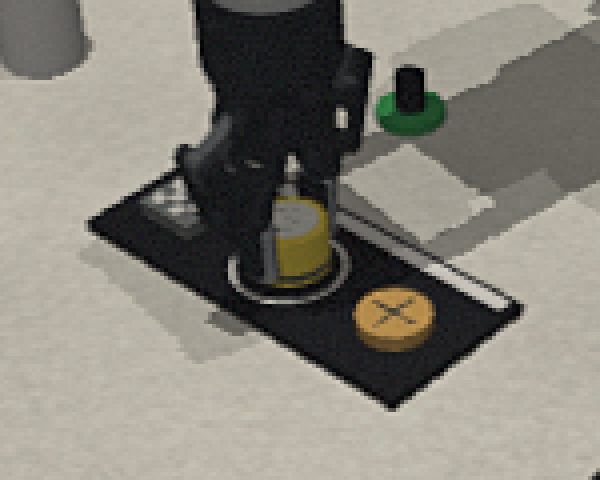

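Yellow is inside the brass plate's ring, just above the surface. Lowering.

```bash
python3 -m creep '[{"dp":[-1,0,1],"angular":[0,0,0],"fingers":30},{"dp":[-1,0,2],"angular":[0,0,0],"fingers":30},{"dp":[-1,0,3],"angular":[0,0,0],"fingers":30},{"dp":[-1,0,3],"angular":[0,0,0],"fingers":30}]'; python3 -m creep '[{"dp":[0,0,0.5],"angular":[0,0,0],"fingers":30},{"dp":[0,0,0.5],"angular":[0,0,0],"fingers":30},{"dp":[0,0,0.5],"angular":[0,0,0],"fingers":30}]'
```

```text
clock: 14.85
eef_pos: [620.2, -173.9, 12.2]
tcp_rot: [3.141, 0.0, 1.572]
contact_force: [-1.5, 0.1, 4.6]
opening: 0.503
clock: 15.1
eef_pos: [620.2, -173.9, 12.2]
tcp_rot: [3.141, 0.0, 1.572]
contact_force: [-3.4, 0.9, 8.9]
opening: 0.507
```

```bash
python3 -m creep '[{"dp":[0,0,0],"angular":[0,0,0],"fingers":30},{"dp":[0,0,0],"angular":[0,0,0],"fingers":50},{"dp":[0,0,0],"angular":[0,0,0],"fingers":70},{"dp":[0,0,0],"angular":[0,0,0],"fingers":85},{"dp":[0,0,0],"angular":[0,0,0],"fingers":85}]'; python3 -m creep '[{"dp":[0,0,-10],"angular":[0,0,0],"fingers":85},{"dp":[0,0,-35],"angular":[0,0,0],"fingers":85},{"dp":[0,0,-65],"angular":[0,0,0],"fingers":85},{"dp":[0,-10,-85],"angular":[0,0,0],"fingers":85},{"dp":[-10,-40,-90],"angular":[0,0,0],"fingers":85}]';python3 -c "
from h import *
goal(455,-214,100,np.pi/2)"
```

```text
clock: 15.52
eef_pos: [620.1, -173.7, 11.1]
tcp_rot: [-3.142, -0.0, 1.572]
contact_force: [-0.1, -0.7, -0.2]
opening: 0.977
clock: 15.93
eef_pos: [585.4, -183.8, 106.1]
tcp_rot: [3.132, 0.002, 1.573]
contact_force: [0.9, -0.6, 0.7]
opening: 0.998
dp [ -29.9 -130.6    4.9]
ang [0.009 0.002 0.003]
```

```bash
python3 -m creep '[{"dp":[-8,-35,0],"angular":[0,0,0],"fingers":85},{"dp":[-16,-70,0],"angular":[0,0,0],"fingers":85},{"dp":[-23,-105,0],"angular":[0,0,0],"fingers":85},{"dp":[-29,-126,0],"angular":[0,0,0],"fingers":85},{"dp":[-29,-126,0],"angular":[0,0,0],"fingers":85}]'; python3 -m creep '[{"dp":[0,0,0],"angular":[0,0,0],"fingers":50},{"dp":[0,0,0],"angular":[0,0,0],"fingers":50},{"dp":[0,0,0],"angular":[0,0,0],"fingers":50}]';python3 -c "
from h import *
cv2.imwrite('pics/t8s.png',optics.grab_frame('scene')[160:280,190:340].repeat(4,0).repeat(4,1))
cv2.imwrite('pics/t8.png',optics.grab_frame('top')[190:340,190:450].repeat(3,0).repeat(3,1))
goal(455,-214,11,np.pi/2)"
```

```text
clock: 16.35
eef_pos: [449.6, -212.9, 101.5]
tcp_rot: [-3.139, -0.001, 1.57]
contact_force: [-0.7, -0.4, -0.4]
opening: 0.996
clock: 16.6
eef_pos: [455.6, -213.0, 101.7]
tcp_rot: [3.14, 0.001, 1.572]
contact_force: [0.0, -0.8, -0.0]
opening: 0.604
dp [-1.2 -0.3 90.3]
ang [0.001 0.    0.002]
```

View pics/t8s.png

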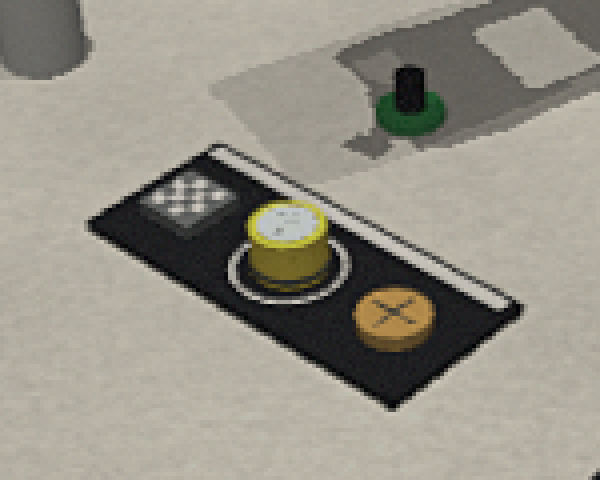

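View pics/t8.png

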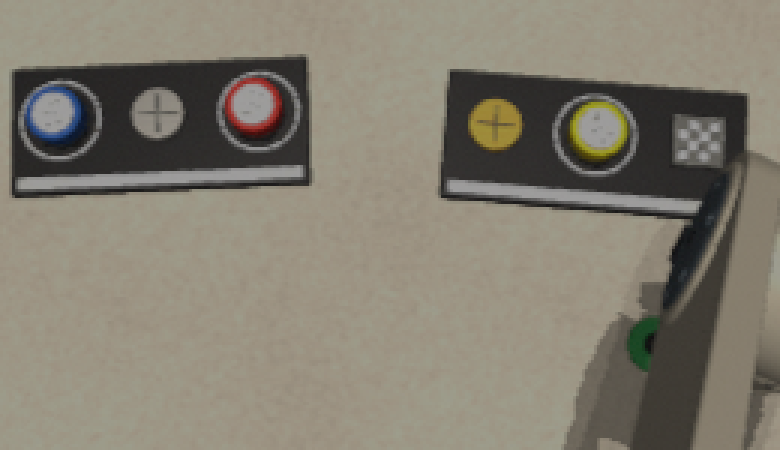

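All three holders are inside their rings. Now the cap: descending on the knob.

```bash
python3 -m creep '[{"dp":[-1,0,35],"angular":[0,0,0],"fingers":50},{"dp":[-1,0,65],"angular":[0,0,0],"fingers":50},{"dp":[-1,0,82],"angular":[0,0,0],"fingers":50},{"dp":[-1,0,89],"angular":[0,0,0],"fingers":50},{"dp":[-1,0,89],"angular":[0,0,0],"fingers":50}]' 30;  python3 -m creep '[{"dp":[0,0,0],"angular":[0,0,0],"fingers":40},{"dp":[0,0,0],"angular":[0,0,0],"fingers":25},{"dp":[0,0,0],"angular":[0,0,0],"fingers":10},{"dp":[0,0,0],"angular":[0,0,0],"fingers":10},{"dp":[0,0,0],"angular":[0,0,0],"fingers":10}]' 30; python3 -c "
from h import *
goal(455,-214,11,np.pi/2)
cv2.imwrite('pics/t9s.png',optics.grab_frame('scene')[130:230,230:380].repeat(4,0).repeat(4,1))"
```

```text
clock: 17.12
eef_pos: [453.5, -213.2, 10.7]
tcp_rot: [-3.139, -0.001, 1.572]
contact_force: [-0.7, 0.0, 0.6]
opening: 0.587
clock: 17.53
eef_pos: [455.2, -214.3, 13.5]
tcp_rot: [3.139, 0.001, 1.572]
contact_force: [-0.1, 0.3, 6.3]
opening: 0.219
dp [ 0.3 -0.2  2.5]
ang [0.002 0.001 0.001]
```

View pics/t9s.png

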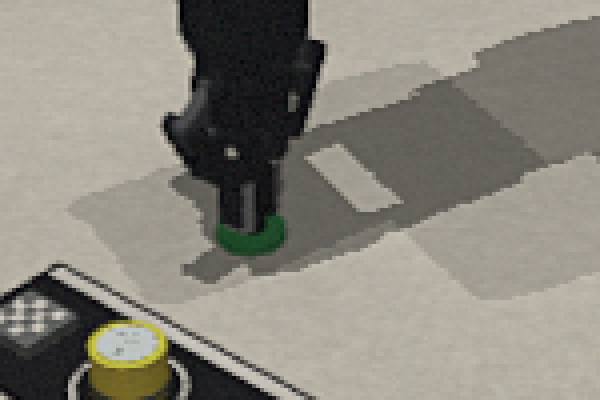

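The knob is gripped. Lifting, then moving to above red (TCP x 641.8, y 97).

```bash
python3 -m creep '[{"dp":[0,0,-15],"angular":[0,0,0],"fingers":10},{"dp":[0,0,-45],"angular":[0,0,0],"fingers":10},{"dp":[0,0,-75],"angular":[0,0,0],"fingers":10},{"dp":[5,3,-95],"angular":[0,0,0],"fingers":10},{"dp":[20,12,-100],"angular":[0,0,0],"fingers":10}]'; python3 -m creep '[{"dp":[28,16,0],"angular":[0,0,0],"fingers":10},{"dp":[56,33,0],"angular":[0,0,0],"fingers":10},{"dp":[85,50,0],"angular":[0,0,0],"fingers":10},{"dp":[115,68,0],"angular":[0,0,0],"fingers":10},{"dp":[145,86,0],"angular":[0,0,0],"fingers":10}]'; python3 -c "
from h import *
goal(641.8,97,105,np.pi/2)"
```

```text
clock: 18.0
eef_pos: [467.6, -195.6, 116.3]
tcp_rot: [3.136, 0.003, 1.57]
contact_force: [0.9, -0.7, -0.4]
opening: 0.222
clock: 18.42
eef_pos: [552.7, -47.4, 113.0]
tcp_rot: [3.14, 0.0, 1.571]
contact_force: [0.2, 0.0, -0.6]
opening: 0.214
dp [144.3  89.2   8.1]
ang [0.001 0.    0.001]
```

```bash
python3 -m creep '[{"dp":[28,17,1],"angular":[0,0,0],"fingers":10},{"dp":[58,36,3],"angular":[0,0,0],"fingers":10},{"dp":[88,54,5],"angular":[0,0,0],"fingers":10},{"dp":[116,71,7],"angular":[0,0,0],"fingers":10},{"dp":[135,83,8],"angular":[0,0,0],"fingers":10}]';  python3 -m creep '[{"dp":[3,3,0],"angular":[0,0,0],"fingers":10},{"dp":[3,3,0],"angular":[0,0,0],"fingers":10},{"dp":[3,3,0],"angular":[0,0,0],"fingers":10}]'; python3 -c "
from h import *
goal(641.8,97,50,np.pi/2)"
```

```text
clock: 18.83
eef_pos: [636.2, 89.0, 104.8]
tcp_rot: [3.14, -0.001, 1.573]
contact_force: [0.3, -0.5, -0.0]
opening: 0.217
clock: 19.08
eef_pos: [637.3, 88.8, 104.3]
tcp_rot: [-3.141, 0.0, 1.572]
contact_force: [0.4, 0.3, 0.4]
opening: 0.225
dp [ 8.2  4.6 54.3]
ang [-0.001  0.     0.001]
```

```bash
python3 -m creep '[{"dp":[8,4.5,10],"angular":[0,0,0],"fingers":10},{"dp":[8,4.5,25],"angular":[0,0,0],"fingers":10},{"dp":[8,4.5,38],"angular":[0,0,0],"fingers":10},{"dp":[8,4.5,44],"angular":[0,0,0],"fingers":10},{"dp":[8,4.5,44],"angular":[0,0,0],"fingers":10}]';  python3 -m creep '[{"dp":[0,0,0],"angular":[0,0,0],"fingers":10},{"dp":[0,0,0],"angular":[0,0,0],"fingers":10},{"dp":[0,0,0],"angular":[0,0,0],"fingers":10}]'; python3 -c "
from h import *
goal(641.8,97,52,np.pi/2)
cv2.imwrite('pics/t10s.png',optics.grab_frame('scene')[200:320,300:450].repeat(4,0).repeat(4,1))"
```

```text
clock: 19.5
eef_pos: [640.6, 96.5, 58.0]
tcp_rot: [-3.138, 0.001, 1.571]
contact_force: [-0.9, -0.2, 0.1]
opening: 0.219
clock: 19.75
eef_pos: [642.9, 97.2, 61.0]
tcp_rot: [3.14, -0.0, 1.572]
contact_force: [0.1, 0.4, -0.4]
opening: 0.22
dp [-0.2 -1.1  9. ]
ang [ 0.001 -0.     0.001]
```

View pics/t10s.png

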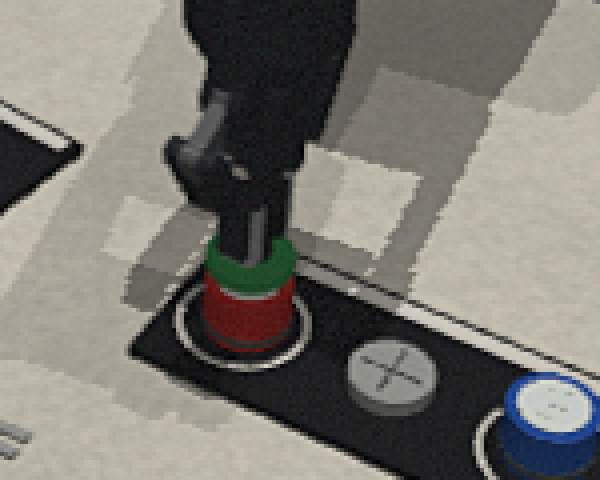

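The cap (centre column about 252) sits over red (centre about 250) with a small gap left. Lowering gently.

```bash
python3 -m creep '[{"dp":[0,-0.5,3],"angular":[0,0,0],"fingers":10},{"dp":[0,-0.5,5],"angular":[0,0,0],"fingers":10},{"dp":[0,-0.5,7],"angular":[0,0,0],"fingers":10},{"dp":[0,-0.5,7],"angular":[0,0,0],"fingers":10}]'; python3 -m creep '[{"dp":[0,0,1],"angular":[0,0,0],"fingers":10},{"dp":[0,0,1],"angular":[0,0,0],"fingers":10},{"dp":[0,0,1],"angular":[0,0,0],"fingers":10}]'
```

```text
clock: 20.13
eef_pos: [641.5, 97.3, 52.7]
tcp_rot: [-3.141, 0.0, 1.572]
contact_force: [-0.2, -1.0, -0.8]
opening: 0.219
clock: 20.38
eef_pos: [641.8, 97.3, 52.2]
tcp_rot: [-3.142, 0.0, 1.572]
contact_force: [1.6, 0.6, -0.3]
opening: 0.218
```

```bash
python3 -m creep '[{"dp":[0,0,0.5],"angular":[0,0,0],"fingers":10},{"dp":[0,0,1],"angular":[0,0,0],"fingers":10},{"dp":[0,0,1],"angular":[0,0,0],"fingers":10},{"dp":[0,0,1],"angular":[0,0,0],"fingers":10}]'
```

```text
clock: 20.72
eef_pos: [642.0, 97.3, 51.6]
tcp_rot: [3.141, -0.0, 1.572]
contact_force: [-0.8, 0.2, 3.4]
opening: 0.22
```

Contact. Releasing slowly, then rising and backing off for a last look.

```bash
python3 -m creep '[{"dp":[0,0,0],"angular":[0,0,0],"fingers":22},{"dp":[0,0,0],"angular":[0,0,0],"fingers":28},{"dp":[0,0,0],"angular":[0,0,0],"fingers":40},{"dp":[0,0,0],"angular":[0,0,0],"fingers":50},{"dp":[0,0,0],"angular":[0,0,0],"fingers":50}]'; python3 -m creep '[{"dp":[0,0,-10],"angular":[0,0,0],"fingers":50},{"dp":[0,0,-35],"angular":[0,0,0],"fingers":50},{"dp":[0,0,-65],"angular":[0,0,0],"fingers":50},{"dp":[0,-20,-85],"angular":[0,0,0],"fingers":50},{"dp":[0,-55,-90],"angular":[0,0,0],"fingers":50}]'; python3 -m creep '[{"dp":[0,-38,0],"angular":[0,0,0],"fingers":50},{"dp":[0,-76,0],"angular":[0,0,0],"fingers":50},{"dp":[0,-114,0],"angular":[0,0,0],"fingers":50},{"dp":[-20,-145,0],"angular":[0,0,0],"fingers":50},{"dp":[-50,-160,0],"angular":[0,0,0],"fingers":50}]'; python3 -m creep '[{"dp":[-38,0,0],"angular":[0,0,0],"fingers":50},{"dp":[-70,0,0],"angular":[0,0,0],"fingers":50},{"dp":[-80,0,0],"angular":[0,0,0],"fingers":50},{"dp":[-80,0,0],"angular":[0,0,0],"fingers":50},{"dp":[-80,0,0],"angular":[0,0,0],"fingers":50}]'; python3 -c "
from h import *
a=optics.grab_frame('scene');cv2.imwrite('pics/e0.png',a)
cv2.imwrite('pics/e1.png',a[200:345,300:490].repeat(4,0).repeat(4,1))
cv2.imwrite('pics/e2.png',optics.grab_frame('top')[170:340,190:450].repeat(3,0).repeat(3,1))"
```

```text
clock: 21.13
eef_pos: [641.8, 97.3, 51.1]
tcp_rot: [-3.141, 0.0, 1.572]
contact_force: [-0.7, -0.3, 0.2]
opening: 0.588
clock: 21.55
eef_pos: [591.5, 97.7, 145.9]
tcp_rot: [3.132, -0.001, 1.571]
contact_force: [0.7, 0.5, -0.4]
opening: 0.587
clock: 21.97
eef_pos: [422.8, 47.9, 141.5]
tcp_rot: [-3.14, -0.0, 1.575]
contact_force: [0.0, -0.1, 0.3]
opening: 0.584
clock: 22.38
eef_pos: [427.2, -33.0, 141.7]
tcp_rot: [3.141, -0.0, 1.57]
contact_force: [-0.4, 0.3, -0.1]
opening: 0.585
```

View pics/e0.png

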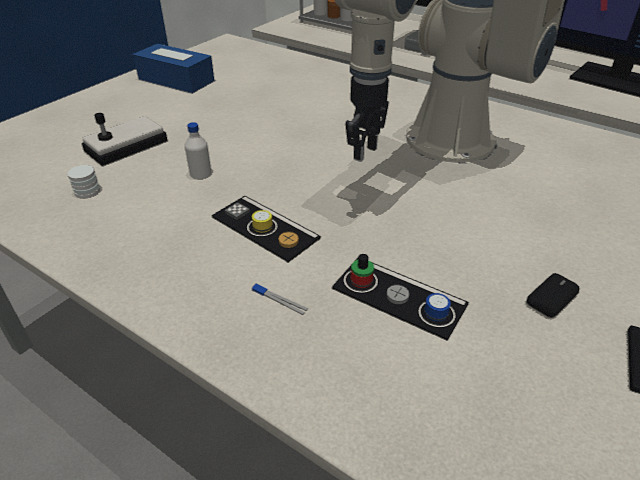

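View pics/e1.png

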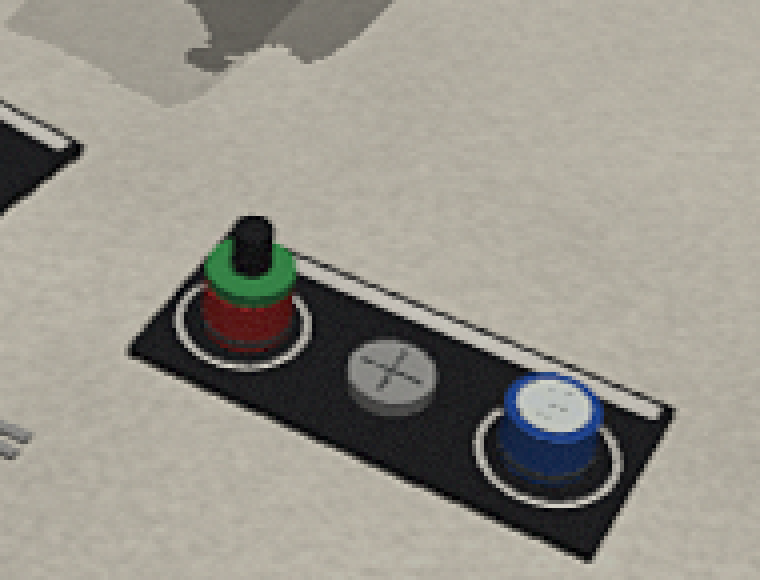

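View pics/e2.png

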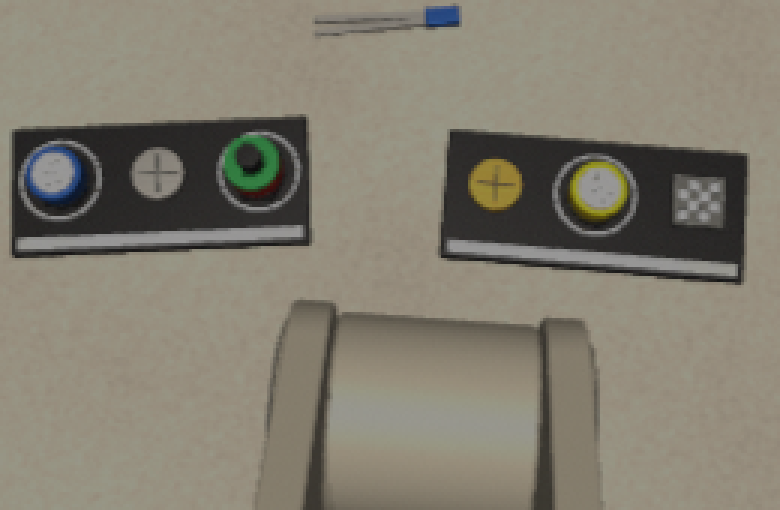

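Everything is in place, and the bystanders show at their starting pixels. One numeric check using the top-view readings: blue top (54,174), left ring (60,179), cap disc (251,165), yellow top (598,188), brass-plate ring (595,195).

```bash
python3 -c "
from h import *
f=lambda u,v,z: at('top',190+(u+.5)/3-.5,170+(v+.5)/3-.5,z).round(1)
g=lambda u,v,z: at('scene',300+(u+.5)/4-.5,200+(v+.5)/4-.5,z).round(1)
print('blue',f(54,174,38),'ring',f(60,179,8),'| scene',g(554,408,38),g(548,446,8))
print('yellow',f(598,188,38),'ring',f(595,195,8))
print('cap',f(251,165,46),'red top before [640.5 97.0] | scene',g(251,270,46),'red [642.6 98.2]')
s=r.sense();print(s['clock'],abs(s['qvel']).max(),s['contact_force'].round(1))"
```

```text
blue [634.7 252.2] ring [637.2 255.2] | scene [639.  255.9] [633.8 255.2]
yellow [ 619.7 -171.7] ring [ 620.3 -173.5]
cap [638.6  96.8] red top before [640.5 97.0] | scene [646.  100.9] red [642.6 98.2]
22.4833 0.010705478854301936 [-0.9 -0.1 -0.5]
```

```bash
python3 -c "
from rig import r
print(r.sign_off())"
```

```text
the job is handed in; nothing more can be done
None
```

The layout is finished and handed in at about 22.5 s. Blue is on the ring left of the silver standard and red on the ring right of it. Yellow is on the brass plate's ring, and the green cap is on top of red. `sign_off` reports no verdict, so the result rests on my own image checks.

| Item | Top camera, offset from target | Scene camera, offset from target |
|---|---|---|
| Blue, from its ring centre | about 2.5 mm in x, 3 mm in y | about 5 mm in x, in the opposite direction, and under 1 mm in y |
| Red, from its ring centre | about 2 mm in x and y | about 1–2 mm in x and y |
| Yellow, from its ring centre | about 2 mm | looks centred, not measured |
| Cap, from red's axis | about 2 mm | about 4 mm, in the opposite direction |

- **Disagreement:** the two cameras differ by a few mm, with opposite signs in x for blue and the cap, which fits calibration and reading error. All offsets are inside the tolerances (10 mm for the holders, 9 mm for the cap).
- **Final state:** everything looked upright and released, and the arm was clear and nearly still. The mouse, bottle and tweezers showed no visible movement; I compared them by eye only.

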